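# Lock the bayonet plug into the dry box

### The arm

A 7-joint arm with a two-finger parallel gripper is mounted at the origin on the work surface. World frame = base frame: x ahead of the robot, y to its left, z up, the work surface at z = 0. Lengths are in mm, angles in rad, forces in N, time in s.
With the tool pointing down it reaches from about 400 to 875 mm from the base axis. Payload 19.3 kg.
Tool frame: the origin (TCP) lies at the very end of the fingers, on their centre line; the grasp point (between the pads) lies 19 mm behind it (grip_point_offset is the z of the grasp point in the tool frame, in mm); z points along the fingers, x is the direction in which the jaws open and shut, and the axes are right-handed (so a half turn about z gives the same grasp; the last joint's range is limited). The gripper opens to 85 mm and grips with 20 to 120 N. Pads are 22 mm wide; open, the fingers measure 114 mm over their backs; the gripper's body (76 mm by 85 mm) begins 54 mm behind the grasp point. The pads swing forward as they close: fully open they stand 13 mm farther back than shut.
Start: joints at [1.13, 0.521, -0.036, 1.599, 0.021, 1.021, -0.113], TCP at [226.448, -582.526, 231.291] pointing down, gripper open.
Joint ranges: [-2.91, 2.91], [-0.3, 2.13], [-1.5, 1.42], [0.17, 2.43], [-1.26, 4.41], [0.16, 1.93], [-2.52, 2.52]. Speed limits (rad/s): [1.89, 1.89, 2.39, 2.39, 3.01, 3.01, 3.01].

### API

Orientations are given as a 3x3 rotation matrix whose columns are the frame's x, y, z axes.
In Python, from workcell import movep, movel, goto_joints, open_gripper, clamp, wait, inverse_kinematics, read_state, camera, PlanningError, finish_job, grip_point_offset gives the robot as it stands. Calls block until the motion is done:
- movep(position, orientation): joint-space move of the TCP to a pose.
- movel(position, frame=None, max_speed=150, guard=None): straight line of the TCP; frame=None keeps the orientation; max_speed is the mean speed in mm/s. With guard (N) it stops when the force on the tool has changed by that much, and returns True; else False.
- goto_joints(angles): joint-space move.
- open_gripper() and clamp(): open the fingers fully, or close them until they stop; the grip force is fixed at half the most.
- wait(seconds).
- inverse_kinematics(position, orientation): joint angles nearest the present ones, or None.
- read_state(): the state.
- camera(name): name is "side" or "top" or "wrist"; returns a dict with "image" (400x640x3 uint8, blue, green, red), "range_z" (400x640 float32, mm along the optical axis (not along the pixel's ray), 0 where there is no reading), "fx", "fy", "cx", "cy" (pixels), "cam_to_world" (4x4, takes a point from camera to world coordinates). Camera axes: x right, y up, looking along -z (the intrinsics and any distortion apply to the point x, -y, -z); pixel columns grow to the right and rows downward; lengths in mm; the calibration is good to about 2 mm. The wrist camera is an equidistant fisheye: a pixel r from the principal point sees the ray r / f radians off the axis. A picture is of the moment at which its call begins.
A pose or a line that the arm cannot do raises PlanningError and nothing moves.
- finish_job(): hands the job in, once; it reports no verdict.
The state is a dict: "time": time; "qpos": joint angles; "qvel": joint speeds; "joint_efforts": joint torques, N m; "eef_pos": TCP position; "tool_rot": TCP orientation; "ft_force": force on the tool from outside, world axes, zero at the start; "torque": the same for the moment, N m; "finger_gap": finger opening in mm.
Only numpy, scipy, OpenCV 4.12 (cv2) and the standard library are available. Lean on these libraries where they do the work, as an engineer would, in place of code of your own. Each camera call takes 0.05 s, during which the arm holds its last target.

### The job

Close the port of the clear spool box with the white and blue bayonet plug: set its lugs into the entry slots by the yellow marks, push it in against the spring, twist it clockwise under the rim as far as it goes, and let it spring up into its notches by the green marks so that it stays locked, then let go. Press and turn with a light hand so the plastic port is never forced, and leave the mug, the deburring tool and the jar where they are.

Things in the scene. Friction and masses are not known exactly. Their poses are not given: they have to be found in the camera images.
- plug_mid (a point): Centre of the loose bayonet plug, 35 mm above its underside (70 mm tall, about 90 g, stands upright, z up its axis). White round body 36 mm in diameter, its top at 40 mm; foot tapered over the lowest 4.5 mm to 27 mm. Two blue lugs along +x and -x, 8 mm wide, 5 to 11 mm above the underside, reaching 25 mm from the axis. A half turn makes no difference.
- plug_wing (a point): Centre of the blue grip wing on top of the plug, 55 mm above the underside. The wing is 40 mm long along x (the line of the lugs), 14 mm thick along y and spans 40 to 70 mm above the underside. Locked, the plug's underside is 17 mm + D below the port's mouth (D: see port_mouth).
- port_mouth (a point): Centre of the port's mouth, on its axis at its top rim, 105 mm above the work surface; z up. Hole 39 mm in diameter. Lug lines: x = locked (notches 12 mm wide, green marks); x turned +60 degrees (counter-clockwise from above) = entry slots, 11.5 mm wide, yellow marks. The plug turns from entry 60 degrees clockwise to stop walls. D: the seat inside is set 0 to 12 mm deeper, differing and not measured.
- drybox: Fixed clear box 230 x 230 x 75 mm with orange spool; origin at the centre of its underside. The port is a 76 mm collar 30 mm out of mid-lid. Plug underside below the mouth: 5 mm lugs on the rim, not in the slots; 11+D meets a brass spring follower (4 N, then 0.5 N per mm); 22+D lugs clear the bridge and can turn; 24+D hard floor. Feel for it; forces about three times the spring's harm the port.
- mug: White ceramic mug, 76 mm across, 85 mm high; origin at the centre of its underside. Leave alone.
- deburrer: Green plastic deburring tool with a steel hook blade, about 130 mm long, lying along its x; origin on the surface near its middle. Leave alone.
- jar: Amber jar with grey cap, 56 mm across, 70 mm high; origin at the centre of its underside. Leave alone.
Things that resemble listed ones, but are neither listed nor needed, are in the scene too. There is more than one size of the part that bears plug_mid; the job needs the smallest.

How it is judged (in metres and radians):
On the way:
1. the plug goes in with its lugs through the entry slots (z of plug_mid in the frame of port_mouth below 0.026 m and horizontal distance between plug_mid and port_mouth below 0.004 m and angle between the x axis of plug_mid and the x axis of port_mouth, either way round above 0.8 rad), for 0.1 s.
At the end, for the whole second after the job is handed in: The plug sits locked in the port: lugs turned under the rim and up in the notches (plug centre 4 to 21 mm above the mouth, 18 mm less the depth setting), within 4 mm of the port's axis, its wing within 0.20 rad of the green-mark line (the port's x), upright within 0.12 rad, at rest and released (z of plug_mid in the frame of port_mouth between 0.004 and 0.021 m and horizontal distance between plug_mid and port_mouth below 0.004 m and angle between the x axis of plug_mid and the x axis of port_mouth, either way round below 0.2 rad and angle between plug_mid's own z axis and vertical below 0.12 rad and linear speed of plug below 0.02 m/s and angular speed of plug below 0.2 rad/s); the robot touches nothing.
It fails at once if the plug is forced: it presses on the port with more than 30 N (contact force between plug and drybox above 30 N).
It fails at once if a bystander is moved more than 20 mm (distance of any of mug, deburrer, jar from where it was at the start of the episode above 0.02 m).
It also fails if it takes over 67 s, if anything falls off the work surface, if the arm or the gripper's body presses on something with over 40 N, if the wrist force passes 120 N, or if a joint passes its speed limit or range.

## Working session

There is one attempt and no reset: what is moved stays moved. The work goes in short steps, each a Python script; the robot and the scene stay as the last script left them, time stands still between calls to the robot, and variables do not carry over. Pictures are saved under pics/ and viewed, and the job is handed in when it is done.

```bash
mkdir -p pics; ls; python3 - <<'E'
from workcell import *
import cv2
for n in ["top","side","wrist"]:
    c=camera(n); cv2.imwrite(f"pics/a_{n}.png",c["image"]); print(n,c["fx"],c["fy"],c["cx"],c["cy"],c["cam_to_world"].round(3).tolist(),[k for k in c])
s=read_state();print(s["time"],s["ft_force"],s["finger_gap"],grip_point_offset)
E
```

```text
pics
top 363.6346797729928 363.6346797729928 318.8042506596576 201.19275081706567 [[-0.025, 0.99, -0.136, 421.925], [-1.0, -0.026, -0.004, -129.64], [-0.008, 0.136, 0.991, 858.191], [0.0, 0.0, 0.0, 1.0]] ['image', 'range_z', 'fx', 'fy', 'cx', 'cy', 'cam_to_world']
side 457.4307551442294 457.4307551442294 317.9972289421133 201.67137557558104 [[-0.993, 0.074, -0.087, 457.761], [-0.114, -0.707, 0.698, 645.551], [-0.01, 0.703, 0.711, 888.375], [0.0, 0.0, 0.0, 1.0]] ['image', 'range_z', 'fx', 'fy', 'cx', 'cy', 'cam_to_world']
wrist 309.70691628693146 309.70691628693146 321.7354629018857 195.39914162465394 [[0.362, 0.883, 0.298, 303.811], [-0.932, 0.343, 0.116, -553.293], [-0.0, -0.32, 0.947, 373.573], [0.0, 0.0, 0.0, 1.0]] ['image', 'range_z', 'fx', 'fy', 'cx', 'cy', 'cam_to_world']
0.15 [0.38682602 0.10223465 0.21859773] 84.95544960396782 -18.700000000000003
```

View pics/a_top.png

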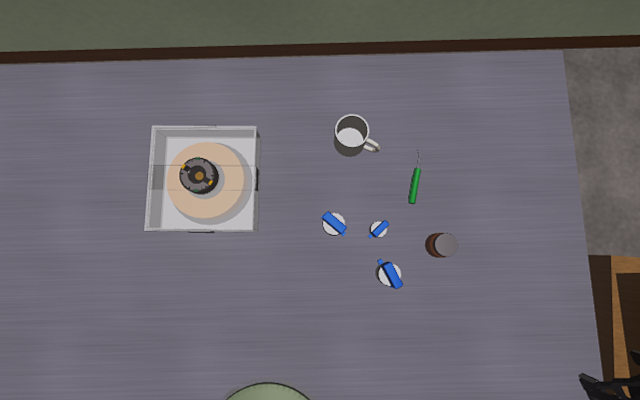

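View pics/a_side.png

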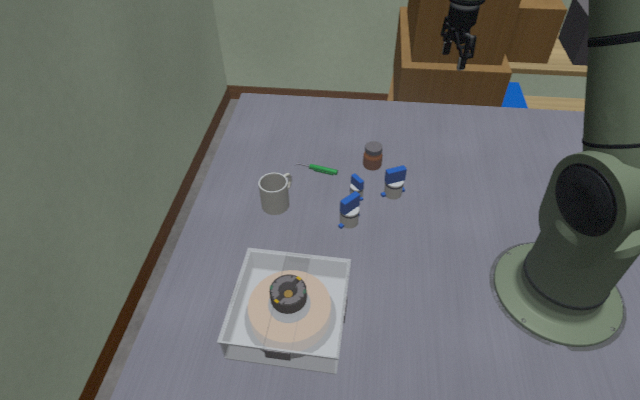

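View pics/a_wrist.png

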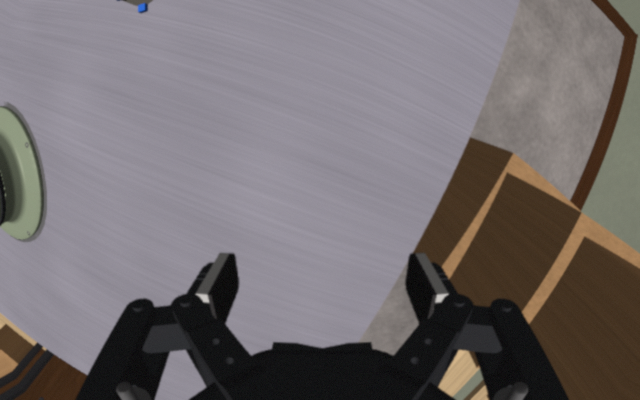

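```bash
cat > h.py <<'E'
from workcell import *
import numpy as np, cv2
def ray(c,u,v,fish=False):
    x=(u-c["cx"])/c["fx"]; y=(v-c["cy"])/c["fy"]
    if fish:
        r=np.hypot(x,y); s=np.sin(r)/r if r>1e-9 else 1.
        d=np.array([x*s,-y*s,-np.cos(r)])
    else: d=np.array([x,-y,-1.])
    T=c["cam_to_world"]; return T[:3,3],T[:3,:3]@d
def onz(c,u,v,z,fish=False):
    o,d=ray(c,u,v,fish); t=(z-o[2])/d[2]; return o+t*d
def pt(c,u,v,fish=False):
    o,d=ray(c,u,v,fish); k=c["range_z"][int(round(v)),int(round(u))]
    dc=c["cam_to_world"][:3,:3].T@d
    return o+d*(k/-dc[2])
def cloud(c,mask,fish=False):
    vs,us=np.nonzero(mask&(c["range_z"]>0)); return np.array([pt(c,u,v,fish) for u,v in zip(us,vs)]),us,vs
def blue(im):
    h=cv2.cvtColor(im,cv2.COLOR_BGR2HSV); return cv2.inRange(h,(105,150,60),(125,255,255))>0
def R(yaw): # tool down, tool x at yaw
    c,s=np.cos(yaw),np.sin(yaw)
    return np.array([[c,s,0],[s,-c,0],[0,0,-1.]])
E
python3 - <<'E'
from h import *
c=camera("top"); im=c["image"]
n,l,st,ce=cv2.connectedComponentsWithStats(blue(im).astype(np.uint8))
for i in range(1,n):
    if st[i,4]<20: continue
    P,us,vs=cloud(c,l==i); top=P[P[:,2]>np.percentile(P[:,2],90)-6]
    r=cv2.minAreaRect(np.c_[[onz(c,u,v,P[:,2].max())[:2] for u,v in zip(us,vs)]].astype(np.float32))
    print(st[i],ce[i],P[:,2].max().round(1),np.percentile(P[:,2],80).round(1),top.mean(0).round(1),r)
for (u,v) in [(200,178),(180,190),(216,178),(200,160),(203,176),(150,210),(440,245),(352,140)]:
    print(u,v,pt(c,u,v).round(1))
s=camera("side")
for (u,v) in [(357,180),(288,278),(305,295)]: print(u,v,pt(s,u,v).round(1))
for n,(a,b,w,h),k in [("p",(320,210,140,90),6),("box",(140,120,125,115),6)]:
    cv2.imwrite(f"pics/b_{n}.png",cv2.resize(im[b:b+h,a:a+w],None,fx=k*.9,fy=k*.9,interpolation=cv2.INTER_CUBIC)[:600,:800])
E
```

```text
[321 212  26  24 239] [334.34728033 222.63598326] 99.0 95.4 [ 481.4 -157.1   94.5] ((479.83099365234375, -158.3056640625), (59.179237365722656, 19.071735382080078), 47.79938888549805)
[372 221  17  16 115] [380.14782609 227.91304348] 72.1 70.5 [ 468.  -257.    69.4] ((468.57135009765625, -257.1814270019531), (12.076682090759277, 38.54904556274414), 42.856285095214844)
[378 259   6   6  21] [380.04761905 261.33333333] 17.6 15.1 [ 395.4 -262.1   14.1] ((395.4635925292969, -261.5164794921875), (9.017823219299316, 9.226181030273438), 24.370588302612305)
[383 262  20  27 249] [392.56626506 275.02409639] 98.2 95.5 [ 369.4 -274.2   94.4] ((369.42047119140625, -271.3731384277344), (53.601646423339844, 23.894512176513672), 24.342872619628906)
200 178 [584.4 128.3  91.3]
180 190 [562.4 177.4  74.3]
216 178 [584.5  95.1  86.5]
200 160 [620.5 124.2 105.4]
203 176 [589.  122.4  89.8]
150 210 [519.8 241.1  75.5]
440 245 [ 428.4 -383.3   71.3]
352 140 [ 686.3 -209.9    5.8]
357 180 [ 465.3 -251.1   67.8]
288 278 [590.2 104.6 106.6]
305 295 [550.8 136.   97.9]
```

View pics/b_box.png

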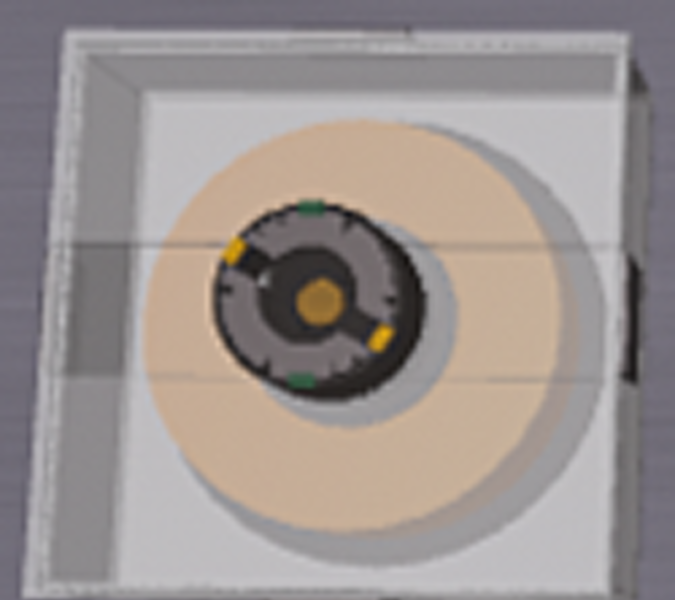

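View pics/b_p.png

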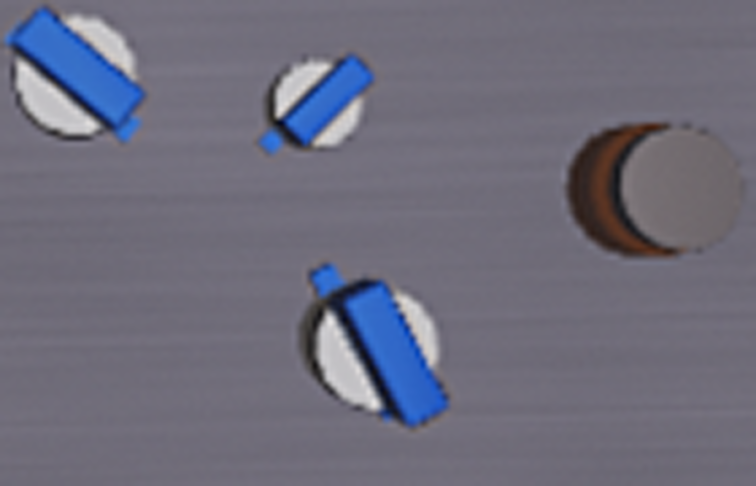

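```bash
python3 - <<'E'
from h import *
s=read_state(); print(s["tool_rot"].round(3), s["time"])
c=camera("top")
Y=[onz(c,183.5,166.3,105)[:2],onz(c,210.6,182.4,105)[:2]]; G=[onz(c,197.8,158.5,105)[:2],onz(c,195.7,190.6,105)[:2]]
for A in (Y,G):
    d=A[0]-A[1]; print(np.round(A,1),(A[0]+A[1])/2,np.degrees(np.arctan2(d[1],d[0])),np.hypot(*d))
def ik(p,yaw):
    q=inverse_kinematics(p,R(np.radians(yaw))); return None if q is None else np.round(q,2)
for g in (43,223,-137):
    print("grasp",g,ik([468,-257,100],g),ik([468,-257,42],g))
for y in range(-360,361,30): print(y,ik([586,122,120],y))
E
```

```text
[[ 0.362 -0.932 -0.   ]
 [-0.932 -0.362  0.001]
 [-0.001  0.    -1.   ]] 0.25
[[607.8 159.3]
 [571.4 101. ]] [589.62683315 130.15852508] 58.01680889228783 68.65552498747739
[[624.  129.2]
 [554.7 132.2]] [589.3619278  130.67893182] -2.524631292829128 69.32525900721211
grasp 43 [ 0.76  0.61 -0.51  1.93  0.44  0.72  0.75] [ 0.72  0.7  -0.45  1.95  0.51  0.6   0.68]
grasp 223 [ 0.27  0.57  0.16  1.95 -0.15  0.63 -1.86] [ 0.28  0.67  0.15  1.98 -0.19  0.51 -1.82]
grasp -137 [ 0.27  0.57  0.16  1.95 -0.15  0.63 -1.86] [ 0.28  0.67  0.15  1.98 -0.19  0.51 -1.82]
-360 [ 0.08  0.67 -0.56  1.74  0.45  0.86 -0.69]
-330 [ 0.14  0.7  -0.66  1.74  0.53  0.89 -0.23]
-300 [ 0.2   0.73 -0.76  1.74  0.61  0.93  0.24]
-270 [ 0.26  0.76 -0.86  1.74  0.68  0.97  0.7 ]
-240 [ 0.37  0.86 -1.07  1.73  0.85  1.09  1.11]
-210 [ 0.45  0.98 -1.28  1.73  1.    1.24  1.53]
-180 [-0.98  1.05  1.23  1.8  -1.09  1.16 -2.52]
-150 [-0.71  0.71  0.61  1.79 -0.54  0.82 -2.45]
-120 [-0.23  0.62 -0.1   1.76  0.08  0.77 -2.47]
-90 [-0.1   0.63 -0.3   1.75  0.24  0.8  -2.09]
-60 [-0.04  0.64 -0.38  1.75  0.31  0.81 -1.62]
-30 [ 0.02  0.65 -0.47  1.75  0.38  0.83 -1.15]
0 [ 0.08  0.67 -0.56  1.74  0.45  0.86 -0.69]
30 [ 0.14  0.7  -0.66  1.74  0.53  0.89 -0.23]
60 [ 0.2   0.73 -0.76  1.74  0.61  0.93  0.24]
90 [ 0.26  0.76 -0.86  1.74  0.68  0.97  0.7 ]
120 [ 0.37  0.86 -1.07  1.73  0.85  1.09  1.11]
150 [ 0.45  0.98 -1.28  1.73  1.    1.24  1.53]
180 [-0.98  1.05  1.23  1.8  -1.09  1.16 -2.52]
210 [-0.71  0.71  0.61  1.79 -0.54  0.82 -2.45]
240 [-0.23  0.62 -0.1   1.76  0.08  0.77 -2.47]
270 [-0.1   0.63 -0.3   1.75  0.24  0.8  -2.09]
300 [-0.04  0.64 -0.38  1.75  0.31  0.81 -1.62]
330 [ 0.02  0.65 -0.47  1.75  0.38  0.83 -1.15]
360 [ 0.08  0.67 -0.56  1.74  0.45  0.86 -0.69]
```

```bash
python3 - <<'E'
from h import *
movep([440,-283,200],R(np.radians(43)))
print(read_state()["time"])
c=camera("wrist"); np.save("c1.npy",c,allow_pickle=True); cv2.imwrite("pics/c1.png",c["image"])
print(read_state()["ft_force"],c["cam_to_world"].round(2).tolist())
E
```

```text
1.6833
[ 0.15646271 -0.52486468 -0.03165709] [[0.73, -0.64, -0.22, 384.56], [0.68, 0.69, 0.24, -224.36], [-0.0, -0.32, 0.95, 342.76], [0.0, 0.0, 0.0, 1.0]]
```

View pics/c1.png

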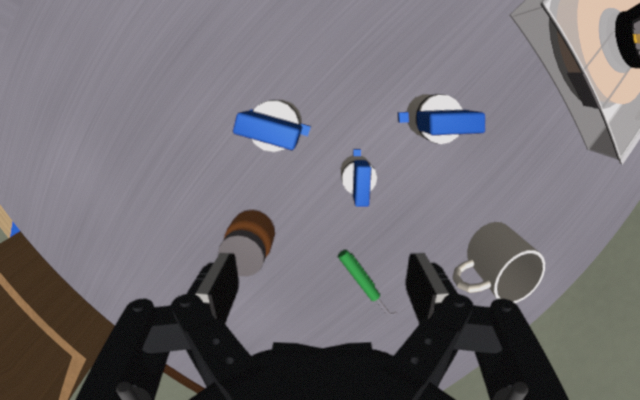

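```bash
python3 - <<'E'
from h import *
c=np.load("c1.npy",allow_pickle=True).item(); im=c["image"]
n,l,st,ce=cv2.connectedComponentsWithStats(blue(im).astype(np.uint8))
for i in range(1,n):
    if st[i,4]<15: continue
    P,us,vs=cloud(c,l==i,True); print(st[i],P[:,2].min().round(1),P[:,2].max().round(1))
    if abs(ce[i][0]-362)<8 and st[i,4]>200:
        print(np.percentile(P[:,2],[10,30,50,70,90]))
        m=P[:,2]>66
        Q=np.array([onz(c,u,v,70,True)[:2] for u,v in zip(us[m],vs[m])],np.float32)
        r=cv2.minAreaRect(Q); print(r,Q.mean(0))
        w,v=np.linalg.eigh(np.cov(Q.T)); print(np.degrees(np.arctan2(v[1,1],v[0,1])),np.sqrt(12*w))
    if st[i,4]<100: print(P.mean(0))
h=cv2.cvtColor(im,cv2.COLOR_BGR2HSV)
m=np.zeros(im.shape[:2],bool); m[150:210,335:385]=1
w=(h[...,2]>150)&(h[...,1]<60)&m
P,us,vs=cloud(c,w,True); k=abs(P[:,2]-40)<3; print(k.sum())
Q=np.array([onz(c,u,v,40,True)[:2] for u,v in zip(us[k],vs[k])],np.float32); print(cv2.minEnclosingCircle(Q))
cv2.imwrite("pics/c1z.png",cv2.resize(im[130:230,300:430],None,fx=5,fy=5,interpolation=cv2.INTER_CUBIC))
E
```

```text
[ 234  110   76   40 1646] 13.6 97.9
[ 418  111   67   23 1394] 59.1 97.4
[399 113  10   9  81] 11.8 16.8
[ 463.16850986 -181.29070294   14.85251653]
[354 150   6   6  35] 9.6 12.5
[ 454.60809066 -244.6714066    11.10109932]
[354 161  16  45 652] 47.3 72.8
[63.72880532 69.37501627 69.88900393 70.34440887 70.95245657]
((467.9159240722656, -260.0044860839844), (13.058120727539062, 38.067970275878906), 44.6048469543457) [ 467.5917  -259.80432]
133.3699264256681 [13.17993162 38.35131082]
[ 11 223   8  13  56] -472.2 -238.3
[ -345.67965121 -1497.27971323  -464.11897189]
343
((469.45416259765625, -260.43994140625), 18.068620681762695)
```

View pics/c1z.png

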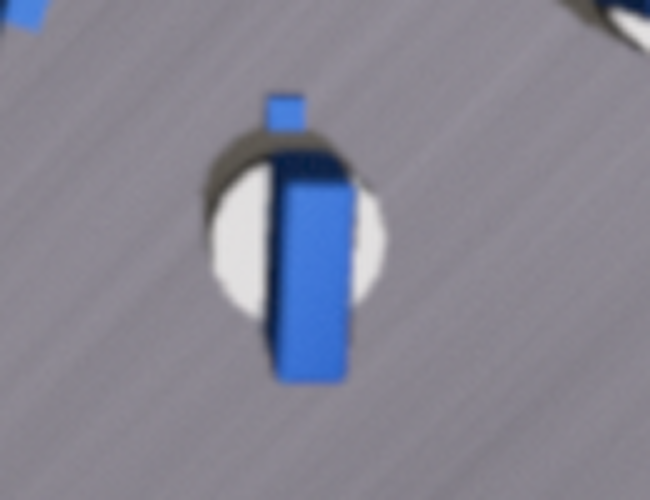

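```bash
python3 - <<'E'
from h import *
Rg=R(np.radians(43.9))
movep([468.2,-259.5,120],Rg)
f0=read_state()["ft_force"]
print(movel([468.2,-259.5,43.5],max_speed=100,guard=8), read_state()["eef_pos"])
clamp(); s=read_state(); print(s["finger_gap"],s["ft_force"]-f0,s["time"])
movel([468.2,-259.5,220],max_speed=150)
s=read_state(); print(s["finger_gap"],s["ft_force"],f0,s["time"])
# look position: camera over port
yaw=np.radians(-32); off=82.7*np.array([-np.sin(yaw),np.cos(yaw)])
p=np.array([589.5,130.4])-off*1.15
movep([p[0],p[1],225],R(yaw))
wait(0.2)
c=camera("wrist"); np.save("c2.npy",c,allow_pickle=True); cv2.imwrite("pics/c2.png",c["image"])
s=read_state(); print(s["finger_gap"],s["ft_force"],s["eef_pos"],s["time"])
E
```

```text
False [ 468.52090838 -259.64310599   44.04513434]
12.886888362104031 [-2.06592392 -0.11435928  4.12083175] 3.7417
12.909495097853606 [-0.01515799  0.9979409  -0.93009926] [ 0.36489982 -0.2582833   0.74638736] 5.0667
12.96539603524816 [-0.66894563 -0.13935977 -0.31561241] [539.15537091  49.33177789 224.98409002] 6.975
```

View pics/c2.png

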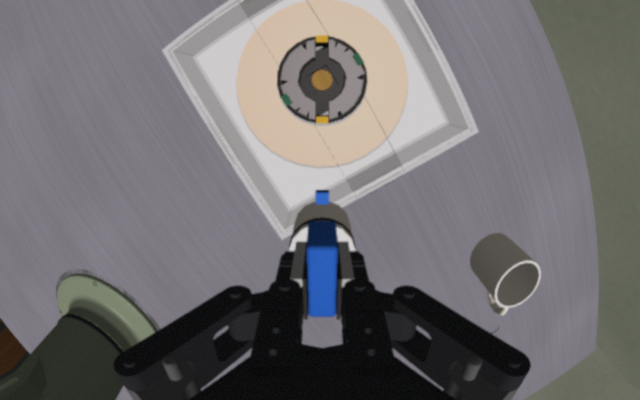

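```bash
python3 - <<'E'
from h import *
c=np.load("c2.npy",allow_pickle=True).item(); im=c["image"]; h=cv2.cvtColor(im,cv2.COLOR_BGR2HSV)
roi=np.zeros(im.shape[:2],bool); roi[30:130,270:375]=1
yl=(cv2.inRange(h,(18,150,120),(35,255,255))>0)&roi; gr=(cv2.inRange(h,(55,90,40),(95,255,255))>0)&roi
for nm,m in (("Y",yl),("G",gr)):
    n,l,st,ce=cv2.connectedComponentsWithStats(m.astype(np.uint8))
    A=[]
    for i in range(1,n):
        if st[i,4]<12: continue
        P=onz(c,*ce[i],105,True); print(nm,st[i],P.round(1),pt(c,*ce[i],True).round(1)); A.append(P[:2])
    if len(A)==2:
        d=A[0]-A[1]; print((A[0]+A[1])/2,np.degrees(np.arctan2(d[1],d[0]))%180,np.hypot(*d))
# rim/lid circle: depth near 105
V,U=np.nonzero(roi&(c["range_z"]>0)); P=np.array([pt(c,u,v,True) for u,v in zip(U,V)])
k=abs(P[:,2]-105)<4; Q=np.array([onz(c,u,v,105,True)[:2] for u,v in zip(U[k],V[k])],np.float32)
print("rim",np.median(P[k,2]),cv2.minEnclosingCircle(Q),k.sum())
d=np.hypot(*(P[:,:2]-[590,128]).T); k=d<10; print("inside depth",np.median(P[k,2]),np.percentile(P[k,2],[5,95]))
# plug
z0=c_z=read_state()["eef_pos"]; print("tcp",z0.round(2)); zb=z0[2]-44
n,l,st,ce=cv2.connectedComponentsWithStats(blue(im).astype(np.uint8))
for i in range(1,n):
    if st[i,4]<15 or not 290<ce[i][0]<350: continue
    P,us,vs=cloud(c,l==i,True)
    print(st[i],np.percentile(P[:,2]-zb,[5,50,95]).round(1),P.mean(0).round(1))
    if st[i,4]<400:
        print("lug",onz(c,*ce[i],zb+11,True))
    m=P[:,2]>zb+63
    if m.sum()>100:
        Q=np.array([onz(c,u,v,zb+70,True)[:2] for u,v in zip(us[m],vs[m])],np.float32); r=cv2.minAreaRect(Q);print(r)
        w,v=np.linalg.eigh(np.cov(Q.T)); print(np.degrees(np.arctan2(v[1,1],v[0,1])),np.sqrt(12*w),Q.mean(0))
cv2.imwrite("pics/c2z.png",cv2.resize(im[180:340,240:410],None,fx=3.5,fy=3.5,interpolation=cv2.INTER_CUBIC))
cv2.imwrite("pics/c2y.png",cv2.resize(im[30:130,270:375],None,fx=5,fy=5,interpolation=cv2.INTER_CUBIC))
E
```

```text
Y [315  36  13   7  79] [608.6 158.5 105. ] [608.5 158.4 105.8]
Y [313  71  18  18 227] [590.1 129.1 105. ] [590.5 129.8  89.2]
Y [316 116  13   7  81] [572.4 100.4 105. ] [572.5 100.6 107.2]
G [354  54   8  10  43] [625.1 128.4 105. ] [624.8 128.3 106.9]
G [282  95   8  11  46] [555.9 130.7 105. ] [555.9 130.7 104.8]
[590.5026621  129.55104394] 178.12786615575854 69.18916142859263
rim 105.19222699431293 ((590.72119140625, 129.67845153808594), 38.185096740722656) 4056
inside depth 91.12912390066506 [54.20265372 92.42475837]
tcp [539.16  49.33 224.98]
[316 191  12  13 148] [ 9.5 11.5 12.5] [551.5  66.9 192.3]
lug [551.41563351  66.83563229 191.98409002]
[ 306  222   33   94 2749] [50.1 70.2 71.5] [543.4  54.  248.5]
((541.4110717773438, 50.66066360473633), (42.47568130493164, 13.955748558044434), 57.98497009277344)
57.95658572895798 [13.57830371 41.62878044] [541.98376   51.664833]
```

View pics/c2z.png

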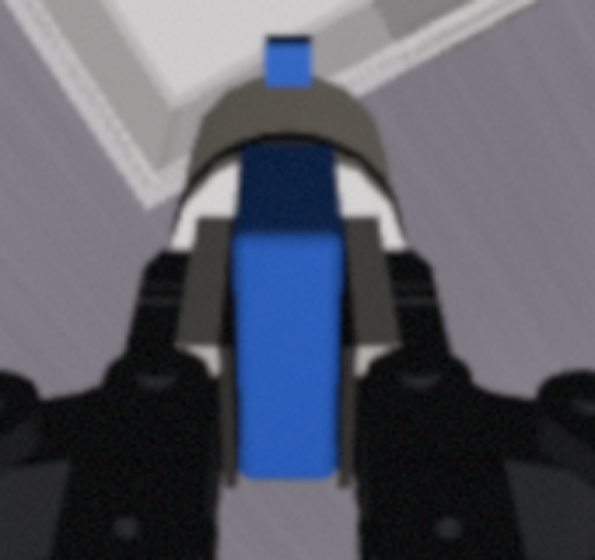

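View pics/c2y.png

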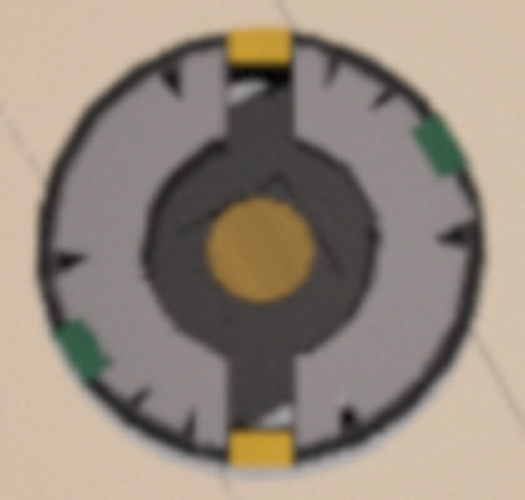

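```bash
python3 - <<'E'
from h import *
x,y=589.35,129.75; Rg=R(np.radians(-32))
movep([x,y,165],Rg); 
movel([x,y,151],max_speed=60); wait(0.2)
s=read_state(); f0=s["ft_force"]; t0=s["torque"]; print(s["time"],f0.round(2),t0.round(2),s["eef_pos"].round(2))
c=camera("side"); cv2.imwrite("pics/d1.png",cv2.resize(c["image"][230:340,220:360],None,fx=5,fy=5,interpolation=cv2.INTER_CUBIC))
# stage 1: to depth 9 
g=movel([x,y,149+0-9],max_speed=12,guard=3)
s=read_state(); print(g,s["time"],(s["ft_force"]-f0).round(2),(s["torque"]-t0).round(3),s["eef_pos"].round(2), "depth",149-s["eef_pos"][2])
E
```

```text
8.0833 [ 0.29  0.36 -1.6 ] [-0.02  0.02  0.01] [589.51 129.66 151.33]
False 9.2 [-0.74  0.3   1.66] [-0.032  0.015  0.028] [589.38 129.79 140.08] depth 8.922331269467833
```

View pics/d1.png

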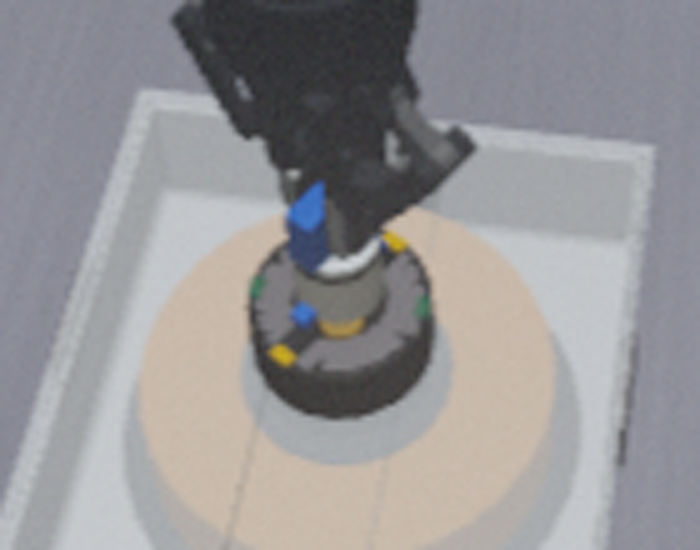

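```bash
python3 - <<'E'
from h import *
x,y=589.35,129.75
s=read_state(); f0=s["ft_force"]; t0=s["torque"]
z=140.
while z>149-25:
    z-=1
    g=movel([x,y,z],max_speed=15,guard=6)
    s=read_state(); df=s["ft_force"]-f0; print(g,(149-s["eef_pos"][2]).round(2),df.round(2),(s["torque"]-t0).round(3),s["eef_pos"][:2].round(2),s["time"])
    if df[2]>3.2 or g: break
E
```

```text
False 10.05 [ 0.25 -1.17 -0.25] [ 0.081 -0.046 -0.011] [589.31 129.72] 9.45
False 11.07 [ 0.31 -0.82 -0.53] [ 0.075 -0.074 -0.054] [589.34 129.71] 9.7
False 12.07 [ 0.55 -1.05  0.36] [ 0.026 -0.084 -0.039] [589.3  129.77] 9.95
False 13.05 [ 0.18 -0.64 -0.7 ] [ 0.053 -0.055 -0.05 ] [589.32 129.76] 10.2
False 14.06 [ 0.17 -1.33 -1.21] [ 0.038 -0.043 -0.003] [589.32 129.74] 10.45
False 14.85 [-0.78 -0.57  3.19] [-0.047  0.178 -0.056] [589.44 129.8 ] 10.7
False 15.93 [ 0.69 -0.89  3.74] [-0.032  0.042  0.034] [589.44 129.82] 10.95
```

```bash
python3 - <<'E'
from h import *
x,y=589.35,129.75
s=read_state(); F=0.5*s["ft_force"]
d=16.
for d in [18,20,22,24,25,26,26.5]:
    g=movel([x,y,149-d],max_speed=15,guard=7)
    s=read_state(); print(g,(149-s["eef_pos"][2]).round(2),s["ft_force"].round(2),s["torque"].round(3),s["eef_pos"][:2].round(2),s["time"])
    if g: break
wait(0.3); a=[]
for i in range(8):
    wait(0.03); s=read_state(); a.append(np.r_[s["ft_force"],s["torque"]])
print(np.mean(a,0).round(2),149-s["eef_pos"][2])
E
```

```text
False 18.0 [0.19 0.4  5.47] [-0.075  0.1    0.019] [589.42 129.77] 11.2333
False 19.92 [-1.46 -0.3   6.26] [-0.041  0.212 -0.044] [589.42 129.79] 11.5167
False 21.88 [-0.64 -0.29  7.27] [-0.116  0.321 -0.025] [589.44 129.79] 11.8
False 23.81 [-1.62  0.29  8.66] [-0.113  0.335 -0.036] [589.45 129.76] 12.0833
False 24.76 [-1.42 -0.79  9.22] [-0.142  0.432  0.087] [589.48 129.77] 12.3333
False 25.71 [-0.95 -0.12  8.19] [-0.126  0.413 -0.001] [589.47 129.82] 12.5833
False 26.17 [-1.39  0.02  8.97] [-0.112  0.414  0.006] [589.48 129.8 ] 12.8333
[-1.73 -0.7   9.04 -0.13  0.44 -0.01] 26.1537297587017
```

```bash
python3 - <<'E'
from h import *
x,y=589.35,129.75
movel([x,y,149-26.8],max_speed=15,guard=6)
for k,yaw in enumerate(list(range(-36,-90,-5))+[-89,-91,-92]):
    g=movel([x,y,149-26.8],frame=R(np.radians(yaw)),max_speed=15,guard=7)
    s=read_state(); T=s["tool_rot"]; print(yaw,g,np.degrees(np.arctan2(T[1,0],T[0,0])).round(2),(149-s["eef_pos"][2]).round(2),s["ft_force"].round(2),s["torque"].round(3),s["eef_pos"][:2].round(2),s["time"])
    if g or abs(s["torque"][2])>0.35: break
E
```

```text
-36 False -36.04 26.4 [-0.95 -0.3   8.92] [-0.138  0.307 -0.016] [589.57 129.81] 13.9
-41 False -41.04 26.37 [ 0.1  -0.6   9.33] [-0.222  0.244 -0.023] [589.65 129.85] 14.15
-46 False -46.04 26.34 [-0.65 -0.86  8.76] [-0.1    0.181  0.026] [589.7  129.84] 14.4
-51 False -51.04 26.34 [-0.93 -0.59  9.86] [-0.12   0.138 -0.028] [589.72 129.87] 14.65
-56 False -56.04 26.31 [0.5  0.23 8.3 ] [-0.141  0.168 -0.06 ] [589.77 129.85] 14.9
-61 False -61.04 26.32 [-0.77  0.58  9.34] [-0.148  0.097 -0.007] [589.75 129.88] 15.15
-66 False -66.04 26.32 [-0.47 -0.88  8.03] [-0.135  0.086 -0.058] [589.75 129.92] 15.4
-71 False -71.04 26.36 [ 0.65 -0.93 10.19] [-0.161  0.06  -0.035] [589.75 129.85] 15.65
-76 False -76.04 26.31 [-1.03 -0.    9.36] [-0.114  0.031 -0.027] [589.78 129.87] 15.9
-81 False -81.04 26.33 [-0.53 -0.51  9.64] [-0.067  0.117  0.005] [589.79 129.86] 16.15
-86 False -86.04 26.31 [0.07 0.07 9.43] [-0.113  0.064  0.002] [589.8  129.87] 16.4
-89 False -89.02 26.35 [-0.15 -0.11  9.19] [-0.125  0.062 -0.017] [589.8  129.87] 16.65
-91 False -91.01 26.32 [-0.5   0.74  9.39] [-0.055  0.063 -0.02 ] [589.81 129.91] 16.9
-92 False -92.01 26.32 [-0.52 -1.18  9.24] [ 0.012  0.078 -0.013] [589.78 129.88] 17.15
```

```bash
python3 - <<'E'
from h import *
x,y=589.35,129.75
for d in [25,24,23,22,21.5,21,20.5,20,19.5,19]:
    g=movel([x,y,149-d],max_speed=15,guard=6)
    s=read_state(); print(d,g,(149-s["eef_pos"][2]).round(2),s["ft_force"].round(2),s["torque"].round(3),s["eef_pos"][:2].round(2),s["time"])
    if g or s["ft_force"][2]<2: break
E
```

```text
25 False 24.53 [ 0.33 -0.09  8.24] [-0.02   0.029 -0.005] [589.78 129.88] 17.4167
24 False 23.58 [0.13 0.72 8.01] [-0.041  0.008  0.03 ] [589.76 129.9 ] 17.6667
23 False 22.56 [0.1  0.57 7.09] [-0.018 -0.1    0.024] [589.79 129.87] 17.9167
22 False 21.61 [0.69 0.72 7.59] [ 0.037 -0.058  0.008] [589.77 129.91] 18.1667
21.5 False 21.14 [ 0.1  -0.5   5.69] [ 0.009 -0.141  0.003] [589.77 129.87] 18.4167
21 False 20.68 [0.61 0.73 5.4 ] [ 0.043 -0.178 -0.004] [589.76 129.88] 18.6667
20.5 False 20.29 [1.95 1.04 5.89] [ 0.094 -0.363 -0.025] [589.7  129.86] 18.9167
20 False 20.15 [ 5.56  1.84 -3.22] [ 0.319 -1.205 -0.013] [589.62 129.84] 19.1667
```

```bash
python3 - <<'E'
from h import *
x,y=589.35,129.75
movel([x,y,149-20.6],max_speed=15); s=read_state(); print(s["ft_force"].round(2),s["torque"].round(2))
open_gripper(); wait(0.3); s=read_state(); print(s["finger_gap"],s["ft_force"].round(2),s["eef_pos"])
movel([x,y,205],max_speed=60)
p=np.array([589.35,129.75])-np.array([82.7*np.sin(np.radians(92)),0])*1.1
movep([p[0],p[1],225],R(np.radians(-92))); wait(.2)
for n in ("wrist","top","side"):
    c=camera(n); np.save(f"e_{n}.npy",c,allow_pickle=True); cv2.imwrite(f"pics/e_{n}.png",c["image"])
print(read_state()["time"],read_state()["ft_force"])
E
```

```text
[2.44 0.56 5.75] [ 0.12 -0.66  0.01]
85.34606910585254 [-0.61  0.28  0.27] [589.35408562 129.75685442 128.41246208]
22.65 [ 0.27687229 -0.51950605  0.29104541]
```

View pics/e_wrist.png

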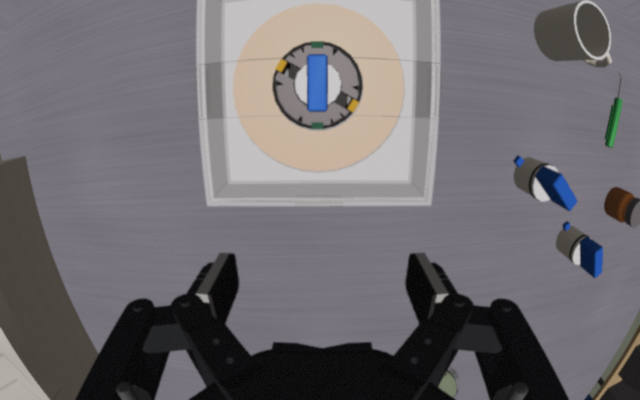

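View pics/e_side.png

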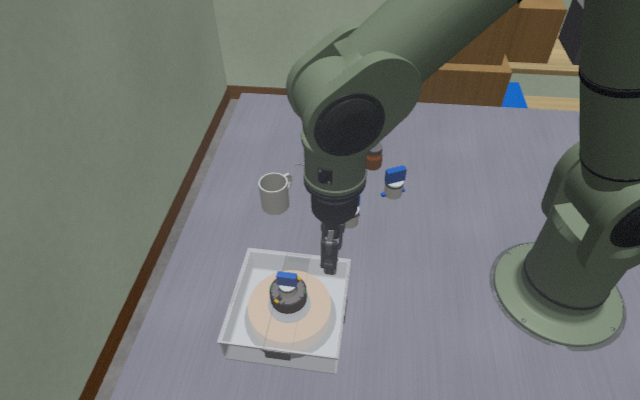

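Wrist view: the plug stands in the port at (317,83), its wing running along the green marks at (317,44) and (317,125). I'll measure it.

```bash
python3 - <<'E'
from h import *
c=np.load("e_wrist.npy",allow_pickle=True).item(); im=c["image"]; h=cv2.cvtColor(im,cv2.COLOR_BGR2HSV)
roi=np.zeros(im.shape[:2],bool); roi[35:135,265:370]=1
A=[]
n,l,st,ce=cv2.connectedComponentsWithStats(((cv2.inRange(h,(55,90,30),(95,255,255))>0)&roi).astype(np.uint8))
for i in range(1,n):
    if st[i,4]>12: A.append(onz(c,*ce[i],105,True)[:2])
A=np.array(A); print(A.round(1),A.mean(0)); d=A[0]-A[1]; print("green",np.degrees(np.arctan2(d[1],d[0]))%180)
P,us,vs=cloud(c,blue(im)&roi,True); zt=np.median(P[P[:,2]>np.percentile(P[:,2],60),2]); print("top z",zt, np.percentile(P[:,2],[10,50,90]))
m=P[:,2]>zt-4
Q=np.array([onz(c,u,v,zt,True)[:2] for u,v in zip(us[m],vs[m])],np.float32); print(cv2.minAreaRect(Q))
Q3=P[m]; B=np.c_[Q3[:,:2]-Q3[:,:2].mean(0),np.ones(m.sum())]; print("tilt",np.linalg.lstsq(B,Q3[:,2],rcond=None)[0])
E
```

```text
[[624.9 128.3]
 [555.8 130.5]] [590.3397668  129.43479788]
green 178.1675565026792
top z 155.8676540508847 [154.33545558 155.22693301 156.22917005]
((590.3859252929688, 128.7264404296875), (12.145395278930664, 37.733612060546875), 87.77771759033203)
tilt [ 1.72130576e-03 -5.67772465e-03  1.55249925e+02]
```

```bash
python3 -c "
from workcell import *
finish_job(); print(read_state()['time'])"
```

```text
the job is handed in; nothing more can be done
the job is handed in; nothing more can be done
```

I locked the smallest plug into the port, released it and handed the job in at about 23 s of the 67 s. There is no verdict from the system, but nothing I measured was out of limits.

- **Insertion:** The lugs went through the entry slots with no rim contact. The spring was felt at about 14.5 mm of depth, so D is about 3.5 mm. I pushed in to about 26.3 mm.
- **Turn:** I turned it 60° clockwise with almost no twisting resistance. I stopped at the green-mark angle and did not press it against the stop walls. While pressing and turning, the wrist force was at most about 10 N.
- **Lock check:** When I raised it, the plug was held at about 20.2 mm, which matches the expected locked depth of 17 mm + D. The lift went slightly past the notch, with a brief −3 N vertical force and a 1.2 N m moment.
- **Final wrist-camera check:**

| Measure | Result | Limit |
|---|---|---|
| Wing to green line | about 0.4° | 0.20 rad (11.5°) |
| Off the port axis | about 0.7 mm | 4 mm |
| Tilt | under 0.01 rad | 0.12 rad |
| Plug centre above the mouth | about 15.5 mm | 4 to 21 mm |

Two small disagreements remained:
- The camera put the plug about 1 mm higher than the 14.5 mm I expected from feel.
- The wrist and top cameras differed by 1 to 3 mm. I handled this by measuring the plug and port in the same wrist picture.

The gripper was clear of everything at hand-in. The mug and deburring tool look unmoved in the last pictures, as does the part of the jar in view. I judged that by eye and did not measure it.

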